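Clear the remote and draw out the coin tray

ROBOT

A 7-joint arm with a two-finger parallel gripper is mounted at the origin on the work surface. World frame = base frame: x ahead of the robot, y to its left, z up, the work surface at z = 0. Lengths are in m, angles in rad, forces in N, time in s.
With the tool pointing down it reaches from about 0.4 to 0.875 m from the base axis. Payload 4.4 kg.
Tool frame: the origin (TCP) lies between the finger pads; the fingertips stand 25 mm ahead of it and the grasp point (between the pads) lies 6 mm ahead of it (robot.tip_extent is the distance from the TCP to the fingertips, in m); x points along the fingers, z is the direction in which the jaws open and shut, and the axes are right-handed (so a half turn about x gives the same grasp; the last joint's range is limited). The gripper opens to 85 mm and grips with 20 to 120 N. Pads are 22 mm wide; open, the fingers measure 114 mm over their backs; the gripper's body (76 mm by 85 mm) begins 54 mm behind the grasp point. The pads swing forward as they close: fully open they stand 13 mm farther back than shut.
Start: joints at [-0.066, 0.628, 0.038, 1.517, -0.027, 0.996, -0.02], TCP at [0.65, 0, 0.256] pointing down, gripper open.
Joint ranges: [-3.06, 3.06], [-0.37, 2.12], [-1.25, 1.32], [0.18, 2.47], [-1.1, 4.24], [0.23, 1.98], [-2.94, 2.94]. Speed limits (rad/s): [2.57, 2.57, 3.14, 3.14, 3.14, 3.14, 3.14].

INTERFACE

Orientations are given as a rotation vector (axis times angle).
In Python, from cell import robot gives the robot as it stands.
- The arm moves only by the tool servo_tool, never from a script. Its argument "steps" is a list of rows, each an object of numbers: "tx", "ty", "tz": the shift along the tool's x, y, z in m; "wx", "wy", "wz": the turn, a rotation vector about the tool's x, y, z in rad. In form: [{"tx": .., "ty": .., "tz": .., "wx": .., "wy": .., "wz": ..}, ...]. A call has 1 to 10 rows; each row is the pose to reach, as a shift and turn from the pose commanded when the call began, along the tool's axes at that moment; what a row does not reach only later rows make up. A row lasts 1/10 s, in which the tool goes at most 50 mm and 8.59 degrees, less where a joint would pass 70% of its speed; a pose out of reach is approached as far as the arm can. A call with a gripper value outside its range is refused whole. "gripper" is the finger opening in m, from 0 to 0.0854, set as the call begins (left out, the last holds). The fingers move at their own pace and stop on an object; "squeeze" is the grip in N (left out, the last holds). Time passes only in rows, so rows that repeat a pose let the fingers close. It gives the time, the measured TCP pose, the force and the opening at its end, in the units of the state.
- robot.state(): the state, without advancing time (a new reading comes with each control period).
- robot.snapshot(name): name is "scene" or "side" or "wrist"; returns the picture (480x640x3 uint8, red, green, blue); there is no depth.
- robot.camera_info(name): a dict with "fovy" (degrees; the focal length in pixels is half the picture's height over the tangent of half this angle, whatever the lens; pixels are square), "cx", "cy" (the principal point, pixels), "k1" (the pictures are not rectified: a ray, as slopes to the right and down, at radius r is drawn at 1 + k1 r^2 times it, then the intrinsics apply), "T" (4x4, takes a point from camera to world coordinates); the wrist camera has in their place "tool_from_camera" (4x4, takes a point from camera to tool coordinates, whose origin is the TCP and whose axes are the tool frame's). Camera axes: x right, y down, z forward; pixel columns grow to the right and rows downward; lengths in m; the calibration is good to about 2 mm. A picture is of the moment at which its call begins: read the wrist's pose just before it. camera_info takes no time and is no camera call.
- robot.sign_off(): hands the job in, once; it reports no verdict.
The state is a dict: "clock": time; "joint_positions": joint angles; "qd": joint speeds; "effort": joint torques, N m; "position": TCP position; "eef_rot": TCP orientation; "wrist_force": force on the tool from outside, world axes, zero at the start; "moment": the same for the moment, N m; "opening": finger opening in m.
Only numpy, scipy, OpenCV 4.12 (cv2) and the standard library are available. Lean on these libraries where they do the work, as an engineer would, in place of code of your own. Each camera call takes 0.05 s, during which the arm holds its last target.

TASK

Push the white air-conditioner remote aside over the glass so that it no longer lies in the coin tray's way, then hook a fingertip behind the tray's upturned front lip and draw the tray out along its rails to its stop. Use only fingertips: do not pinch or lift the remote, do not pinch the lip, and do not let the remote be bumped by the coin tray unit or the tray. Leave the fan, the dish and the stacked cases where they are.

Things in the scene. Friction and masses are not known exactly. Their poses are not given: they have to be found in the camera images.
- unit: Coin tray unit, fixed to the shelf: grey housing with clear glass top, 160 (x) x 150 (y) x 55 mm high. Origin: centre of its underside, at shelf height. Its front, at x = -80 mm, looks along its own -x, roughly to the robot; the tray slides out along that. The aluminium tray is 120 mm wide, underside 6 mm up; shut, its outer front face is at x = -135 mm, so 55 mm of it stick out
- tray (a joint): How far the coin tray is drawn out, in m: 0 shut, 0.11 at its stop (starts 0 to 0.008). It slides with about 2 N of friction and stays where it is left
- lip_top (a point): Middle of the top edge of the tray's upturned front lip, 34 mm above the shelf, moving with the tray. The lip is an upright wall 8 mm thick (faces 4 mm either side of this point), 120 mm wide. Behind it is an empty pocket, floor 10 mm above the shelf, 114 mm wide inside, with 47 mm from the lip's inner face to the housing's front when shut
- remote: White air-conditioner remote lying flat and loose on the shelf in front of the tray, 140 (its x) x 48 (its y) x 20 mm, small dark screen on top, about 0.14 kg. Origin: centre of its underside; its x axis runs along its length, roughly along the tray's rails, within 0.3 rad
- fan: Bystander: chrome desk fan, round base 124 mm across, guard 160 mm across, 247 mm high. Origin: centre of the base's underside
- dish: Bystander: small jade-green ceramic dish, 90 mm across, 28 mm high. Origin: centre of its underside
- cases: Bystander: stacked pair of slim plastic cases, 174 x 128 x 28 mm. Origin: centre of the underside
Mind the look-alikes: they are no part of the job. Several things have the shape of the remote; the one meant has the colours described above.

How it is judged:
By the outcome, as a careful person would: the job done as asked, in the order asked, and still so for the second after the job is handed in, with the robot touching nothing.
It also fails if it takes over 51 s, if anything falls off the work surface, if the arm or the gripper's body presses on something with over 40 N, if the wrist force passes 120 N, or if a joint passes its speed limit or range.

## Working session

There is one attempt and no reset: what is moved stays moved. The work goes in short steps, Python scripts to look and compute and a tool call to move; the robot and the scene stay as the last step left them, time stands still between calls to the robot, and variables do not carry over. Pictures are saved under pics/ and viewed, and the job is handed in when it is done.

Besides the shell and the picture viewer there is one more tool, called after "Call:" by a JSON object that holds its "op" and its "data". servo_tool: Moves the arm, as the interface text tells. Its arguments: {"type":"object","properties":{"steps":{"type":"array"},"gripper":{"type":"number"},"squeeze":{"type":"number"}},"required":["steps"]}

```bash
mkdir -p pics; ls; python3 - <<'E'
from cell import robot
import cv2,json
for n in("scene","side","wrist"):
    s=robot.state(); im=robot.snapshot(n); cv2.imwrite(f"pics/a_{n}.png",im[:,:,::-1])
    print(n,robot.camera_info(n))
print(s)
E
```

```text
pics
scene {'fovy': 54.68199499694794, 'cx': 318.34284700782126, 'cy': 244.38615032093486, 'k1': -0.09704503582590145, 'T': array([[ 0.8797694 ,  0.23161944, -0.41516049,  1.12576142],
       [ 0.47476274, -0.47328167,  0.74202749, -0.93414721],
       [-0.02461986, -0.84991582, -0.52634301,  0.76826393],
       [ 0.        ,  0.        ,  0.        ,  1.        ]])}
side {'fovy': 51.26222998585425, 'cx': 311.32653591916306, 'cy': 239.5094209222437, 'k1': -0.1358737306234748, 'T': array([[-0.9347218 , -0.2613782 ,  0.24078331,  0.2640641 ],
       [-0.35519318,  0.70909969, -0.60911036,  0.8562397 ],
       [-0.0115312 , -0.65487332, -0.75565069,  1.0123519 ],
       [ 0.        ,  0.        ,  0.        ,  1.        ]])}
wrist {'fovy': 71.83525650298378, 'cx': 321.56577795127356, 'cy': 240.3692222875133, 'k1': -0.03514729110997057, 'tool_from_camera': array([[-1.89860636e-04, -3.07956651e-01,  9.51400370e-01,
        -1.17805587e-01],
       [-2.26087170e-05, -9.51400386e-01, -3.07956661e-01,
         7.86062099e-02],
       [ 9.99999982e-01, -7.99787890e-05,  1.73670977e-04,
        -1.58144539e-03],
       [ 0.00000000e+00,  0.00000000e+00,  0.00000000e+00,
         1.00000000e+00]])}
{'clock': 0.1, 'joint_positions': array([-0.06580087,  0.62925523,  0.03848453,  1.51824684, -0.02699757,
        0.99630156, -0.01998784]), 'qd': array([-0.00046147, -0.00070305,  0.0002521 , -0.00495142, -0.00236613,
        0.00081444,  0.0016998 ]), 'effort': array([ 3.65140630e-03, -5.64529252e+01,  1.23032581e+00, -1.93971133e+01,
        1.11524854e-02,  5.46943455e-03, -1.37002465e-05]), 'position': array([6.49493507e-01, 8.68179859e-06, 2.55487476e-01]), 'eef_rot': array([-1.94051759e-05,  1.57248774e+00, -4.66422457e-05]), 'wrist_force': array([-0.04416665, -0.00329213, -0.05059633]), 'moment': array([ 0.02333793, -0.02149363, -0.01007875]), 'opening': 0.0857857512290343}
```

View pics/a_scene.png

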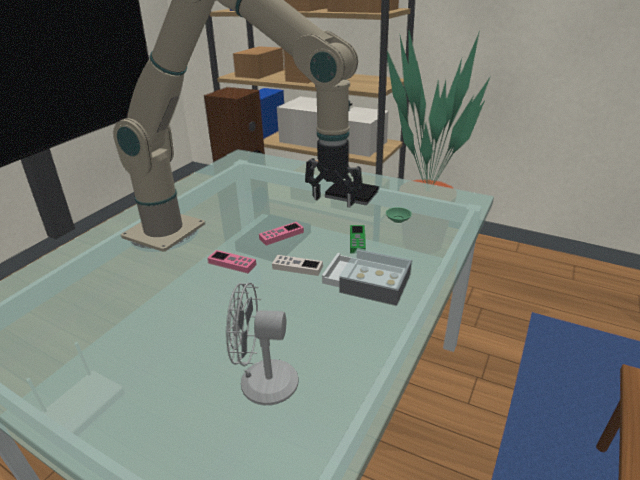

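View pics/a_side.png

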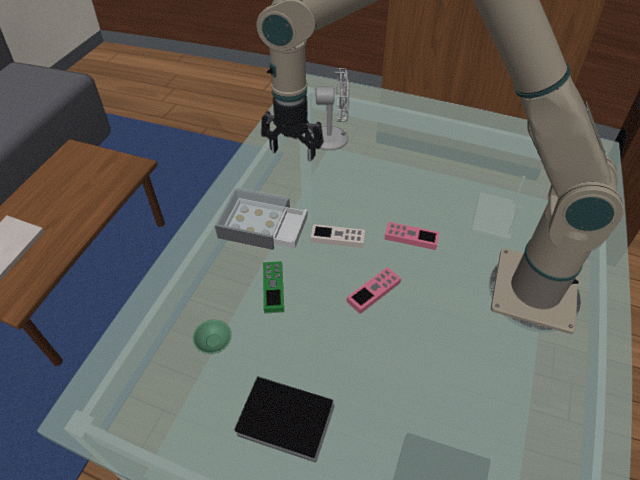

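View pics/a_wrist.png

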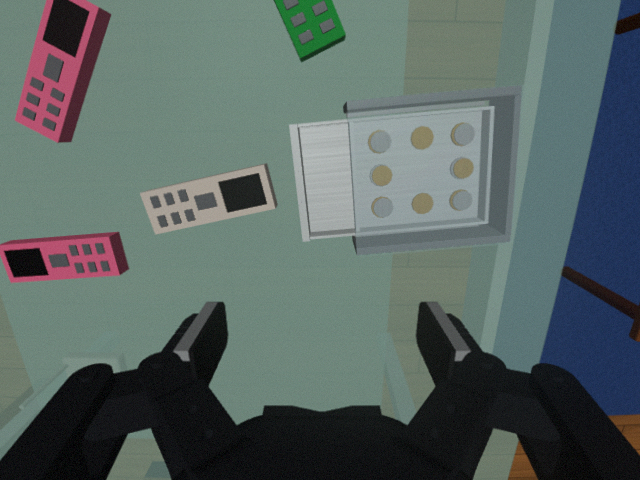

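The wrist view shows the white remote at about (208,198). The look-alikes are pink at (63,68) and (64,257), and green at (310,20). The unit is at about (430,175) with its lip at about x=300, and the dish and cases are at larger +y. I choose the white one with the dark screen, and will check it in a crop.

```bash
cat > h.py <<'E'
import numpy as np,cv2
from scipy.spatial.transform import Rotation as R
from cell import robot
def K(ci):
    f=240/np.tan(np.radians(ci['fovy'])/2); return np.array([[f,0,ci['cx']],[0,f,ci['cy']],[0,0,1.]]),np.array([ci['k1'],0,0,0,0.])
def camT(n,s=None):
    ci=robot.camera_info(n)
    if n!='wrist': return ci,ci['T']
    T=np.eye(4);T[:3,:3]=R.from_rotvec(s['eef_rot']).as_matrix();T[:3,3]=s['position']
    return ci,T@ci['tool_from_camera']
def cast(n,px,z,s=None):
    ci,T=camT(n,s);k,d=K(ci)
    u=cv2.undistortPoints(np.array(px,float).reshape(-1,1,2),k,d).reshape(-1,2)
    r=np.c_[u,np.ones(len(u))]@T[:3,:3].T
    o=T[:3,3]; return o+r*((z-o[2])/r[:,2])[:,None]
def proj(n,P,s=None):
    ci,T=camT(n,s);k,d=K(ci);W=np.linalg.inv(T)
    return cv2.projectPoints(np.array(P,float).reshape(-1,3),cv2.Rodrigues(W[:3,:3])[0],W[:3,3],k,d)[0].reshape(-1,2)
E
python3 - <<'E'
from h import *
s=robot.state()
im=cv2.imread('pics/a_wrist.png')
cv2.imwrite('pics/crop1.png',cv2.resize(im[70:280,120:540],(800,400),interpolation=cv2.INTER_CUBIC))
# remote mask: warm whitish
b,g,r=[im[:,:,i].astype(int) for i in range(3)]
m=((r>150)&(r-b>5)&(r-b<60)&(abs(r-g)<40)).astype(np.uint8)
m[:, 290:]=0
m=cv2.morphologyEx(m,cv2.MORPH_CLOSE,np.ones((25,25)))
c=max(cv2.findContours(m,0,2)[0],key=cv2.contourArea)
rc=cv2.minAreaRect(c);bx=cv2.boxPoints(rc);print(rc,bx)
print(cast('wrist',bx,0.02,s).round(4)); print(cast('wrist',bx,0.0,s).round(4))
# rough lip corners (outer top)
print(cast('wrist',[[291,126],[303,241],[300,125],[310,240]],.034,s).round(4))
print(cast('wrist',[[345,104],[356,253],[519,88],[510,241]],.055,s).round(4))
E
```

```text
((206.8941192626953, 200.02349853515625), (44.904598236083984, 127.98893737792969), 77.47119140625) [[139.55296 191.9882 ]
 [264.4941  164.2235 ]
 [274.2353  208.05879]
 [149.29413 235.8235 ]]
[[ 0.4505  0.0192  0.02  ]
 [ 0.588   0.048   0.02  ]
 [ 0.5962  0.0012  0.02  ]
 [ 0.4534 -0.0305  0.02  ]]
[[ 0.4393  0.0159  0.    ]
 [ 0.5846  0.0462  0.    ]
 [ 0.5932 -0.0032  0.    ]
 [ 0.4424 -0.0366  0.    ]]
[[ 0.618   0.0857  0.034 ]
 [ 0.6277 -0.032   0.034 ]
 [ 0.6268  0.0866  0.034 ]
 [ 0.6353 -0.0308  0.034 ]]
[[ 0.6687  0.104   0.055 ]
 [ 0.683  -0.038   0.055 ]
 [ 0.8244  0.1189  0.055 ]
 [ 0.8403 -0.025   0.055 ]]
```

View pics/crop1.png

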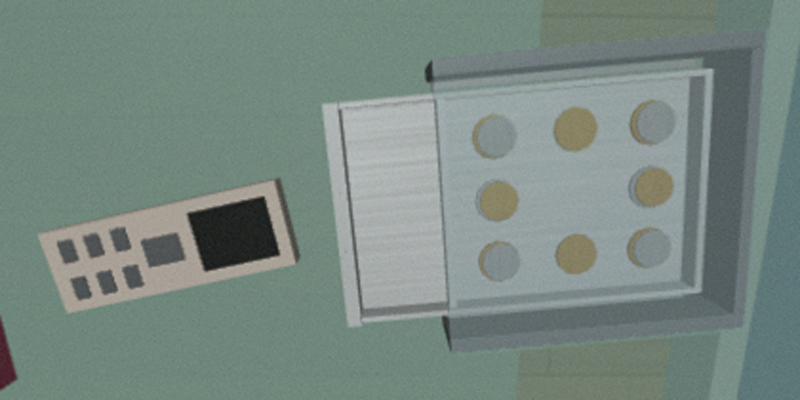

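```bash
python3 - <<'E'
from h import *
s=robot.state()
for nm in('wrist','side','scene'):
  im=cv2.imread(f'pics/a_{nm}.png')
  h,S,v=cv2.split(cv2.cvtColor(im,cv2.COLOR_BGR2HSV))
  for col,m in (('pink',((h>160)|(h<3))&(S>110)&(v>90)),('green',(h>50)&(h<75)&(S>110))):
    m=cv2.morphologyEx(m.astype(np.uint8),cv2.MORPH_CLOSE,np.ones((15,15)))
    for c in cv2.findContours(m,0,2)[0]:
        if cv2.contourArea(c)>300:
            b=cv2.boxPoints(cv2.minAreaRect(c)); print(nm,col,b.mean(0).round(),cast(nm,b,.02,s)[:,:2].round(3).tolist())
print('white side',cast('side',[[313,225],[363,229],[364,243],[311,240]],.02).round(3))
print('fan base',cast('side',[[330,139]],0),cast('scene',[[270,382]],0.01), 'dish',cast('side',[[212,345]],0))
print('lip side',cast('side',[[307,213],[294,245]],.034).round(3))
E
```

```text
wrist pink [ 59. 258.] [[0.27, -0.037], [0.417, -0.026], [0.411, -0.078], [0.257, -0.091]]
wrist pink [54. 64.] [[0.318, 0.09], [0.393, 0.215], [0.441, 0.2], [0.371, 0.073]]
wrist green [222. 450.] [[0.43, -0.344], [0.566, -0.292], [0.578, -0.366], [0.434, -0.424]]
wrist green [584. 452.] [[0.978, -0.313], [1.068, -0.317], [1.103, -0.427], [1.005, -0.421]]
wrist green [109. 428.] [[0.204, -0.428], [0.315, -0.189], [0.462, -0.225], [0.381, -0.473]]
wrist green [204. 358.] [[0.462, -0.227], [0.504, -0.149], [0.53, -0.164], [0.489, -0.244]]
wrist green [312.  19.] [[0.604, 0.197], [0.65, 0.215], [0.676, 0.165], [0.628, 0.146]]
side pink [373. 289.] [[0.438, 0.201], [0.368, 0.067], [0.326, 0.105], [0.397, 0.233]]
side pink [411. 235.] [[0.401, -0.014], [0.408, -0.075], [0.271, -0.084], [0.268, -0.023]]
side green [273. 287.] [[0.671, 0.171], [0.626, 0.151], [0.563, 0.287], [0.604, 0.305]]
scene pink [231. 260.] [[0.287, -0.106], [0.249, -0.045], [0.409, -0.035], [0.439, -0.094]]
scene pink [281. 233.] [[0.335, 0.093], [0.406, 0.226], [0.453, 0.169], [0.382, 0.043]]
scene green [357. 238.] [[0.572, 0.272], [0.613, 0.292], [0.678, 0.143], [0.641, 0.124]]
scene green [436. 114.] [[0.33, 1.281], [-0.026, 2.686], [0.638, 2.109], [0.75, 1.065]]
scene green [72. 82.] [[-1.184, 0.085], [-49.945, 26.861], [-12.62, 11.691], [-0.479, 0.369]]
white side [[ 0.594  0.006  0.02 ]
 [ 0.464 -0.026  0.02 ]
 [ 0.447  0.02   0.02 ]
 [ 0.58   0.058  0.02 ]]
fan base [[ 0.68363507 -0.38659627  0.        ]] [[ 0.69865371 -0.39786089  0.01      ]] dish [[0.68666353 0.41818264 0.        ]]
lip side [[ 0.621 -0.017  0.034]
 [ 0.611  0.1    0.034]]
```

Call:
{"op": "servo_tool", "data": {"gripper": 0.05, "steps": [{"tx": 0.02,"ty": 0.01,"tz": -0.025,"wx": -0.04},{"tx": 0.05,"ty": 0.026,"tz": -0.055,"wx": -0.08},{"tx": 0.08,"ty": 0.04,"tz": -0.085,"wx": -0.12},{"tx": 0.11,"ty": 0.052,"tz": -0.115,"wx": -0.16},{"tx": 0.13,"ty": 0.062,"tz": -0.135,"wx": -0.19},{"tx": 0.136,"ty": 0.066,"tz": -0.139,"wx": -0.2},{"tx": 0.136,"ty": 0.066,"tz": -0.139,"wx": -0.2},{"tx": 0.136,"ty": 0.066,"tz": -0.139,"wx": -0.2}]}}

```text
schema error: expected keys tx, ty, tz, wx, wy, wz
```

```bash
python3 - <<'E'
from h import *
s=robot.state(); im=robot.snapshot('wrist'); cv2.imwrite('pics/b_wrist.png',im[:,:,::-1]); print(s['position'],s['eef_rot'],s['opening'],robot.tip_extent,s['clock'])
print(R.from_rotvec(s['eef_rot']).as_matrix().round(3))
E
```

```text
[6.49557028e-01 2.12827887e-05 2.55597616e-01] [ 1.52100372e-05  1.57228137e+00 -4.46250311e-05] 0.08551325831348223 0.025 0.15
[[-0.001  0.     1.   ]
 [-0.     1.    -0.   ]
 [-1.    -0.    -0.001]]
```

View pics/b_wrist.png

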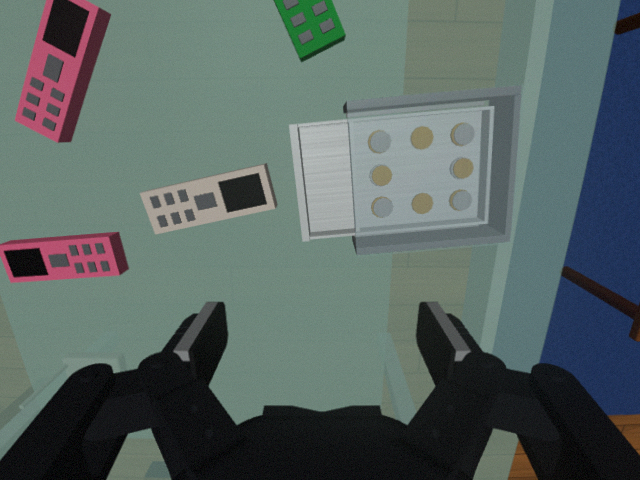

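The call was refused because it needs all six keys, so nothing moved and the view is unchanged. I'll send it again in full.

Call:
{"op": "servo_tool", "data": {"gripper": 0.05, "steps": [{"tx": 0.02,"ty": 0.01,"tz": -0.025,"wx": -0.04,"wy": 0,"wz": 0},{"tx": 0.05,"ty": 0.026,"tz": -0.055,"wx": -0.08,"wy": 0,"wz": 0},{"tx": 0.08,"ty": 0.04,"tz": -0.085,"wx": -0.12,"wy": 0,"wz": 0},{"tx": 0.11,"ty": 0.052,"tz": -0.115,"wx": -0.16,"wy": 0,"wz": 0},{"tx": 0.13,"ty": 0.062,"tz": -0.135,"wx": -0.19,"wy": 0,"wz": 0},{"tx": 0.136,"ty": 0.066,"tz": -0.139,"wx": -0.2,"wy": 0,"wz": 0},{"tx": 0.136,"ty": 0.066,"tz": -0.139,"wx": -0.2,"wy": 0,"wz": 0},{"tx": 0.136,"ty": 0.066,"tz": -0.139,"wx": -0.2,"wy": 0,"wz": 0}]}}

```text
clock: 1.0
position: [0.5133, 0.0657, 0.1211]
eef_rot: [-0.156, 1.562, 0.156]
wrist_force: [0.6, 0.4, -0.3]
opening: 0.05
```

```bash
python3 - <<'E'
from h import *
s=robot.state(); im=robot.snapshot('wrist'); cv2.imwrite('pics/c_wrist.png',im[:,:,::-1]); im=robot.snapshot('side'); cv2.imwrite('pics/c_side.png',cv2.resize(im[150:350,180:480,::-1],(750,500)));print(s['position'],s['eef_rot'],s['opening'],s['wrist_force'],s['clock'])
print(R.from_rotvec(s['eef_rot']).as_matrix().round(3))
E
```

```text
[0.51330913 0.06570555 0.12114525] [-0.15628883  1.5617919   0.15585108] 0.050035187344793224 [ 0.60778193  0.37606265 -0.29650149] 1.0
[[ 0.003 -0.198  0.98 ]
 [ 0.     0.98   0.198]
 [-1.    -0.001  0.003]]
```

View pics/c_wrist.png

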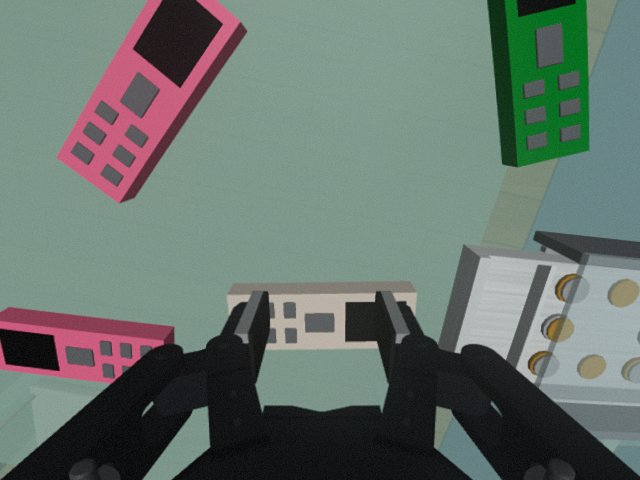

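View pics/c_side.png

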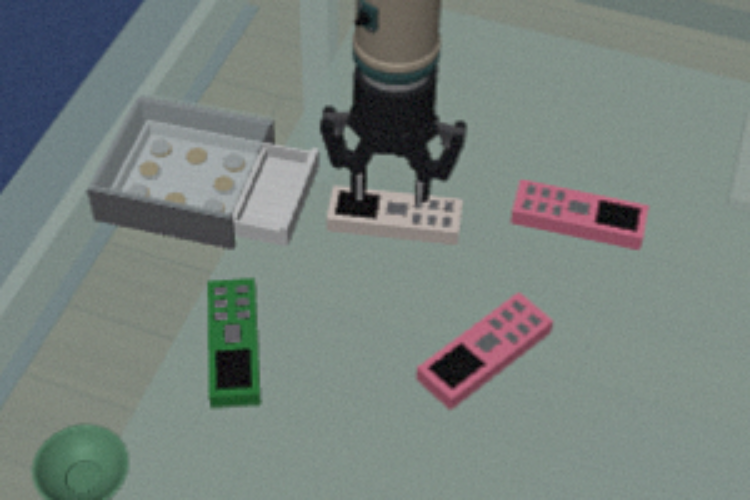

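The tool's yaw now matches the white remote, whose +y side face shows at rows 283–292 with its ends at columns 230 and 415. Next I check the distance from that face to the TCP before descending.

```bash
python3 - <<'E'
from h import *
s=robot.state(); p=[[229,293],[415,291],[231,284],[413,282]]
for z in(.02,0):
    w=cast('wrist',p,z,s); t=(w-s['position'])@R.from_rotvec(s['eef_rot']).as_matrix(); print(w.round(4).tolist(),t.round(4).tolist())
E
```

```text
[[0.4518, 0.0198, 0.02], [0.5856, 0.0481, 0.02], [0.4524, 0.0273, 0.02], [0.5821, 0.0548, 0.02]] [[0.1011, -0.0326, -0.0696], [0.1016, -0.0312, 0.0671], [0.1011, -0.0253, -0.0675], [0.1016, -0.024, 0.065]]
[[0.4478, 0.0086, 0.0], [0.5938, 0.0394, 0.0], [0.4485, 0.0168, 0.0], [0.59, 0.0468, 0.0]] [[0.1211, -0.0428, -0.0758], [0.1216, -0.0413, 0.0734], [0.1211, -0.0348, -0.0735], [0.1216, -0.0334, 0.0711]]
```

Call:
{"op": "servo_tool", "data": {"steps": [{"tx": 0.025,"ty": 0,"tz": 0,"wx": 0,"wy": 0,"wz": 0},{"tx": 0.05,"ty": 0,"tz": 0,"wx": 0,"wy": 0,"wz": 0},{"tx": 0.07,"ty": 0,"tz": 0,"wx": 0,"wy": 0,"wz": 0},{"tx": 0.08,"ty": 0,"tz": 0,"wx": 0,"wy": 0,"wz": 0},{"tx": 0.087,"ty": 0,"tz": 0,"wx": 0,"wy": 0,"wz": 0},{"tx": 0.087,"ty": 0,"tz": 0,"wx": 0,"wy": 0,"wz": 0},{"tx": 0.087,"ty": 0,"tz": 0,"wx": 0,"wy": 0,"wz": 0}]}}

```text
clock: 1.8
position: [0.5117, 0.066, 0.034]
eef_rot: [-0.157, 1.564, 0.157]
wrist_force: [0.8, -0.4, 0.0]
opening: 0.05
```

```bash
python3 - <<'E'
from h import *
s=robot.state(); im=robot.snapshot('side'); cv2.imwrite('pics/d_side.png',cv2.resize(im[170:290,240:400,::-1],(800,600)));im=robot.snapshot('scene'); cv2.imwrite('pics/d_scene.png',cv2.resize(im[200:320,220:380,::-1],(800,600)))
E
```

```text
(no output)
```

View pics/d_side.png

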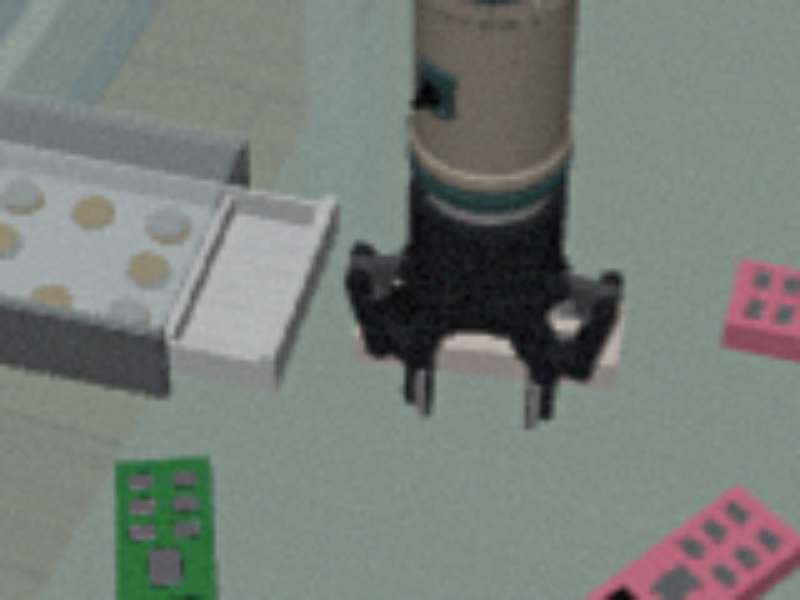

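View pics/d_scene.png

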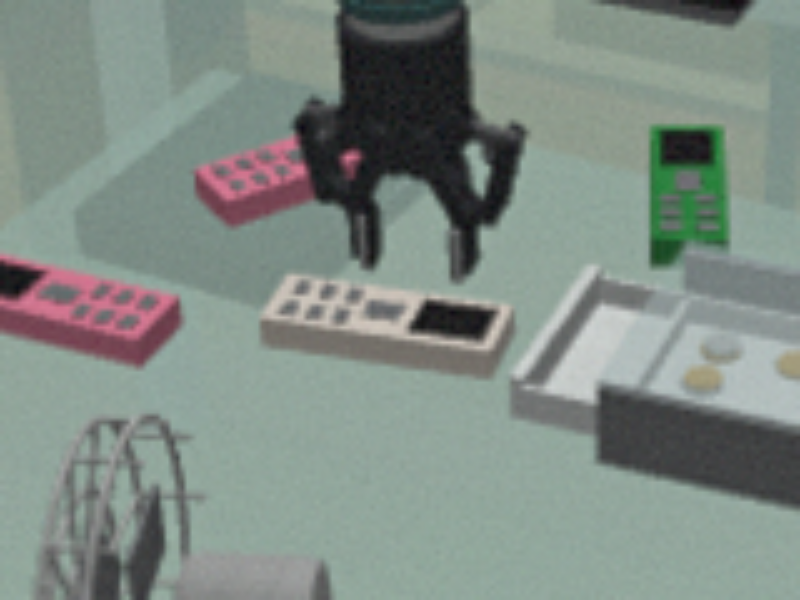

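```bash
python3 - <<'E'
from h import *
print(cast('scene',[[236,330],[236,363],[250,285]],.165).round(3)); 
print(cast('scene',[[236,363]],.087).round(3),cast('side',[[343,95],[343,120]],.165).round(3))
E
```

```text
[[ 0.656 -0.429  0.165]
 [ 0.708 -0.499  0.165]
 [ 0.596 -0.297  0.165]]
[[ 0.654 -0.443  0.087]] [[ 0.65  -0.403  0.165]
 [ 0.61  -0.28   0.165]]
```

The fan's guard is at about x 0.64, y below −0.32, well clear. Next is the push.

Call:
{"op": "servo_tool", "data": {"steps": [{"tx": 0.001,"ty": -0.008,"tz": -0.0016,"wx": 0,"wy": 0,"wz": 0},{"tx": 0.001,"ty": -0.016,"tz": -0.0032,"wx": 0,"wy": 0,"wz": 0},{"tx": 0.001,"ty": -0.022,"tz": -0.0044,"wx": 0,"wy": 0,"wz": 0},{"tx": 0.001,"ty": -0.028,"tz": -0.0056,"wx": 0,"wy": 0,"wz": 0},{"tx": 0.001,"ty": -0.034,"tz": -0.0068,"wx": 0,"wy": 0,"wz": 0},{"tx": 0.001,"ty": -0.042,"tz": -0.0084,"wx": 0,"wy": 0,"wz": 0},{"tx": 0.001,"ty": -0.05,"tz": -0.01,"wx": 0,"wy": 0,"wz": 0},{"tx": 0.001,"ty": -0.058,"tz": -0.0116,"wx": 0,"wy": 0,"wz": 0},{"tx": 0.001,"ty": -0.064,"tz": -0.0128,"wx": 0,"wy": 0,"wz": 0},{"tx": 0.001,"ty": -0.064,"tz": -0.0128,"wx": 0,"wy": 0,"wz": 0}]}}

```text
clock: 2.9
position: [0.511, -0.001, 0.0322]
eef_rot: [-0.156, 1.566, 0.155]
wrist_force: [-0.6, 0.1, 0.8]
opening: 0.0499
```

```bash
python3 - <<'E'
from h import *
im=robot.snapshot('scene'); cv2.imwrite('pics/e_scene.png',cv2.resize(im[200:320,220:380,::-1],(800,600)))
E
```

```text
(no output)
```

View pics/e_scene.png

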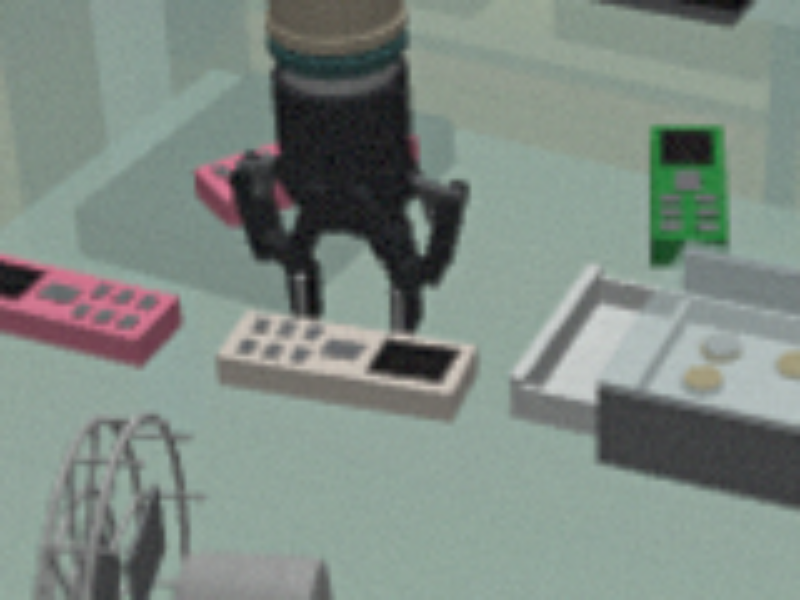

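Call:
{"op": "servo_tool", "data": {"steps": [{"tx": 0,"ty": -0.007,"tz": -0.001,"wx": 0,"wy": 0,"wz": 0},{"tx": 0,"ty": -0.016,"tz": -0.0024,"wx": 0,"wy": 0,"wz": 0},{"tx": 0,"ty": -0.026,"tz": -0.0038,"wx": 0,"wy": 0,"wz": 0},{"tx": 0,"ty": -0.036,"tz": -0.0052,"wx": 0,"wy": 0,"wz": 0},{"tx": 0,"ty": -0.046,"tz": -0.0066,"wx": 0,"wy": 0,"wz": 0},{"tx": 0,"ty": -0.056,"tz": -0.008,"wx": 0,"wy": 0,"wz": 0},{"tx": 0,"ty": -0.066,"tz": -0.0094,"wx": 0,"wy": 0,"wz": 0},{"tx": 0,"ty": -0.075,"tz": -0.0108,"wx": 0,"wy": 0,"wz": 0},{"tx": 0,"ty": -0.083,"tz": -0.012,"wx": 0,"wy": 0,"wz": 0},{"tx": 0,"ty": -0.088,"tz": -0.0125,"wx": 0,"wy": 0,"wz": 0}]}}

```text
clock: 3.95
position: [0.5163, -0.089, 0.0323]
eef_rot: [-0.156, 1.565, 0.156]
wrist_force: [-0.2, 1.5, 0.3]
opening: 0.0499
```

Call:
{"op": "servo_tool", "data": {"steps": [{"tx": 0,"ty": 0.006,"tz": 0,"wx": 0,"wy": 0,"wz": 0},{"tx": 0,"ty": 0.015,"tz": 0,"wx": 0,"wy": 0,"wz": 0},{"tx": -0.02,"ty": 0.02,"tz": 0,"wx": 0,"wy": 0,"wz": 0},{"tx": -0.06,"ty": 0.02,"tz": 0,"wx": 0,"wy": 0,"wz": 0},{"tx": -0.1,"ty": 0.02,"tz": 0,"wx": 0,"wy": 0,"wz": 0},{"tx": -0.13,"ty": 0.03,"tz": 0,"wx": 0,"wy": 0,"wz": 0},{"tx": -0.13,"ty": 0.03,"tz": 0,"wx": 0,"wy": 0,"wz": 0}], "gripper": 0}}

```text
clock: 4.65
position: [0.5126, -0.0558, 0.1661]
eef_rot: [-0.16, 1.557, 0.16]
wrist_force: [0.7, 0.4, -1.0]
opening: 0.0001
```

```bash
python3 - <<'E'
from h import *
s=robot.state();print(s['position'],s['opening'],s['clock'])
im=robot.snapshot('wrist'); cv2.imwrite('pics/f_wrist.png',im[:,:,::-1])
im=robot.snapshot('scene'); cv2.imwrite('pics/f_scene.png',im[:,:,::-1])
cv2.imwrite('pics/f_scenec.png',cv2.resize(im[200:350,220:420,::-1],(800,600)))
E
```

```text
[ 0.51264378 -0.05577832  0.16609849] 0.00010640504541521569 4.65
```

View pics/f_wrist.png

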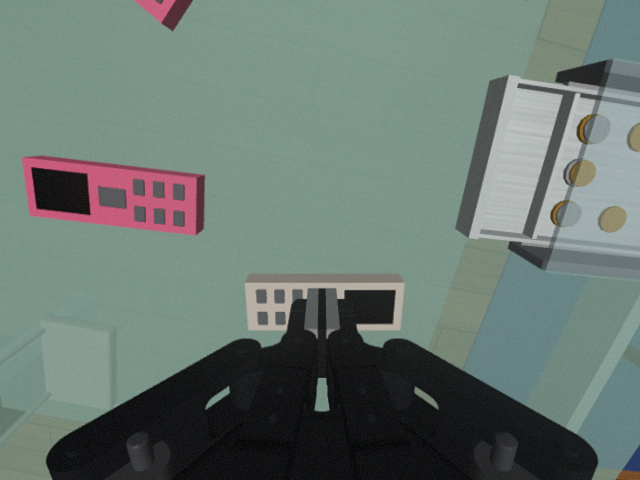

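View pics/f_scenec.png

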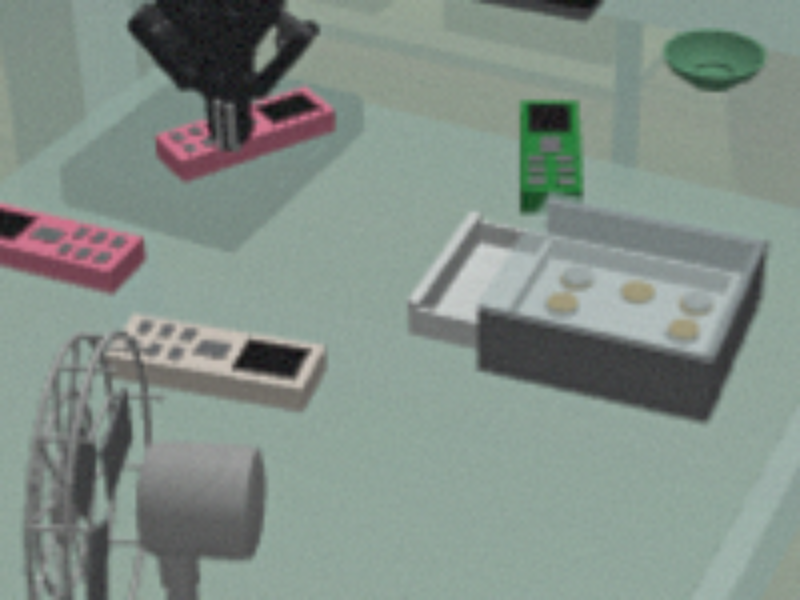

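```bash
python3 - <<'E'
from h import *
im=cv2.imread('pics/f_wrist.png')
cv2.imwrite('pics/f_crop.png',cv2.resize(im[55:255,440:640],(800,800),interpolation=cv2.INTER_CUBIC)[:, :][:,:])
E
python3 -c "
import cv2;im=cv2.imread('pics/f_wrist.png');cv2.imwrite('pics/f_crop.png',cv2.resize(im[60:250,440:640],(630,600),interpolation=cv2.INTER_CUBIC))"
```

```text
(no output)
```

View pics/f_crop.png

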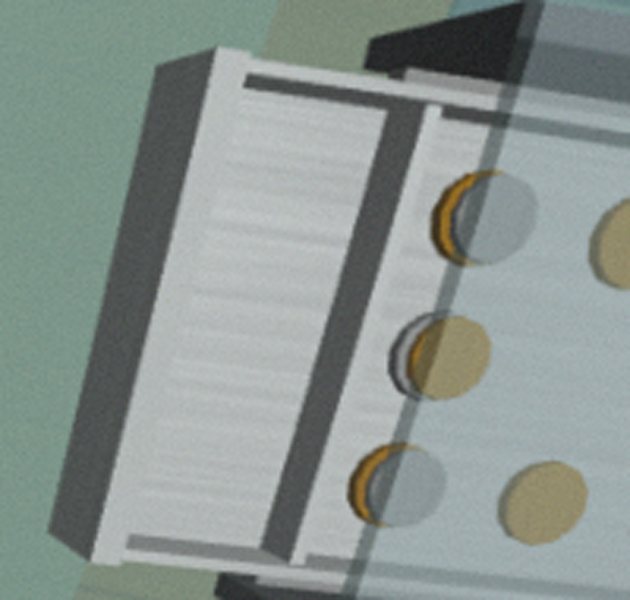

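```bash
python3 - <<'E'
from h import *
s=robot.state()
print('now',s['position'])
print(cast('wrist',[[508.9,75.2],[469.2,237.3],[517.8,83.7],[480.6,229.4]],.034,s).round(4))
print('remote',cast('wrist',[[246,283],[403,283]],.02,s).round(4))
# bottom of lip outer ->z .006
print(cast('wrist',[[489.5,81],[456,229]],.006,s).round(4))
print('pocket back top?',cast('wrist',[[575,96],[537,233]],.034,s).round(4), 'floor',cast('wrist',[[563,95],[523,233]],.010,s).round(4))
print('scene lip',cast('scene',[[220+475/4,200+215/4],[220+410/4,200+303/4]],.034).round(4))
E
```

```text
now [ 0.51052743 -0.05711608  0.1628197 ]
[[ 0.6114  0.0843  0.034 ]
 [ 0.6225 -0.0325  0.034 ]
 [ 0.6194  0.0805  0.034 ]
 [ 0.6292 -0.0246  0.034 ]]
remote [[ 0.454  -0.1138  0.02  ]
 [ 0.5871 -0.0866  0.02  ]]
[[ 0.6115  0.0844  0.006 ]
 [ 0.6233 -0.0336  0.006 ]]
pocket back top? [[ 0.6627  0.0822  0.034 ]
 [ 0.6748 -0.0182  0.034 ]] floor [[ 0.6696  0.0868  0.01  ]
 [ 0.6802 -0.0244  0.01  ]]
scene lip [[ 0.6245  0.0816  0.034 ]
 [ 0.6334 -0.0361  0.034 ]]
```

The white remote now lies with its +y edge at about y −0.087 to −0.114. That clears the tray's side, which starts at y −0.032 and ends near −0.043. The lip's outer top edge runs from about (0.616, 0.086) to (0.627, −0.032), yaw about 0.09. I now turn the shut fingers a quarter turn, so their 22 mm side lies along the pull, and go above the pocket.

Call:
{"op": "servo_tool", "data": {"steps": [{"tx": 0,"ty": 0.006,"tz": 0.016,"wx": -0.14,"wy": 0,"wz": 0},{"tx": 0,"ty": 0.012,"tz": 0.032,"wx": -0.28,"wy": 0,"wz": 0},{"tx": 0,"ty": 0.018,"tz": 0.048,"wx": -0.42,"wy": 0,"wz": 0},{"tx": 0,"ty": 0.024,"tz": 0.064,"wx": -0.56,"wy": 0,"wz": 0},{"tx": 0,"ty": 0.03,"tz": 0.08,"wx": -0.7,"wy": 0,"wz": 0},{"tx": 0,"ty": 0.036,"tz": 0.096,"wx": -0.84,"wy": 0,"wz": 0},{"tx": 0.005,"ty": 0.042,"tz": 0.112,"wx": -0.98,"wy": 0,"wz": 0},{"tx": 0.01,"ty": 0.048,"tz": 0.128,"wx": -1.12,"wy": 0,"wz": 0},{"tx": 0.015,"ty": 0.053,"tz": 0.144,"wx": -1.26,"wy": 0,"wz": 0},{"tx": 0.02,"ty": 0.057,"tz": 0.154,"wx": -1.4,"wy": 0,"wz": 0}]}}

```text
clock: 5.75
position: [0.6498, 0.0292, 0.1398]
eef_rot: [-1.234, 1.193, 1.238]
wrist_force: [-0.2, 0.1, -0.6]
opening: -0.0004
```

Call:
{"op": "servo_tool", "data": {"steps": [{"tx": 0,"ty": 0,"tz": 0,"wx": -0.06,"wy": 0,"wz": 0},{"tx": 0,"ty": 0,"tz": 0,"wx": -0.06,"wy": 0,"wz": 0},{"tx": 0,"ty": 0,"tz": 0,"wx": -0.06,"wy": 0,"wz": 0},{"tx": 0,"ty": 0,"tz": 0,"wx": -0.06,"wy": 0,"wz": 0}]}}

```text
clock: 6.15
position: [0.6495, 0.0278, 0.1417]
eef_rot: [-1.273, 1.167, 1.275]
wrist_force: [0.2, -0.2, -0.2]
opening: 0.0005
```

```bash
python3 - <<'E'
from h import *
s=robot.state();print(s['position'],s['opening'],s['clock'],s['joint_positions'].round(2));print(R.from_rotvec(s['eef_rot']).as_matrix().round(3))
im=robot.snapshot('wrist'); cv2.imwrite('pics/g_wrist.png',im[:,:,::-1])
im=robot.snapshot('side'); cv2.imwrite('pics/g_side.png',cv2.resize(im[120:300,180:420,::-1],(800,600)))
print(robot.state()['position'])
E
```

```text
[0.64954157 0.02780376 0.14168674] 0.00048277375682962033 6.15 [ 0.19  0.8  -0.48  1.61  0.46  0.85  1.19]
[[-0.001 -0.996 -0.088]
 [-0.    -0.088  0.996]
 [-1.     0.001 -0.   ]]
[0.64987635 0.02780495 0.14221759]
```

View pics/g_wrist.png

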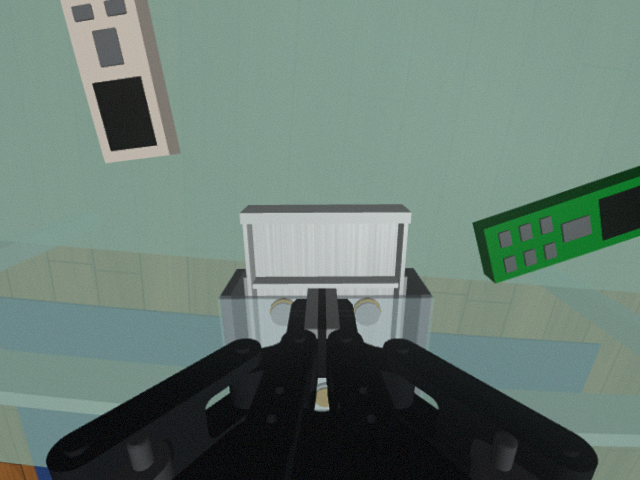

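View pics/g_side.png

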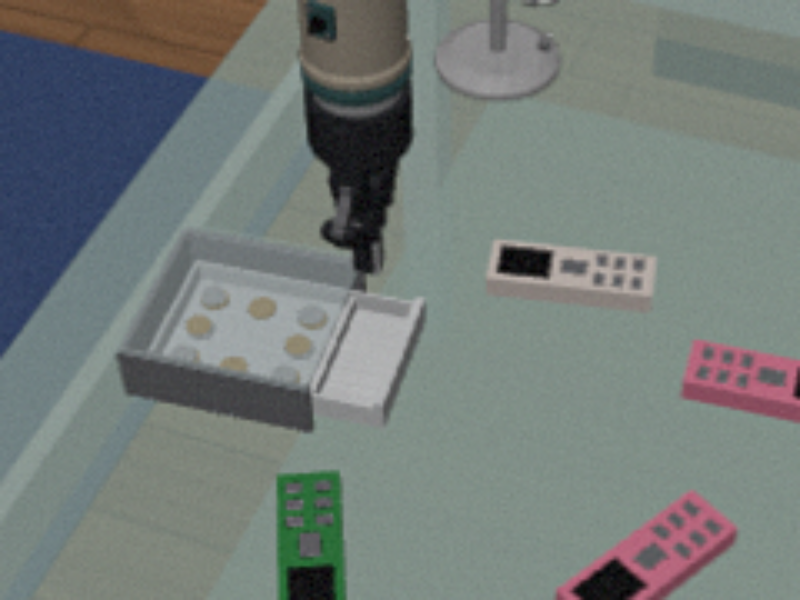

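```bash
python3 - <<'E'
from h import *
s=robot.state(); 
im=cv2.imread('pics/g_wrist.png'); cv2.imwrite('pics/g_crop.png',cv2.resize(im[195:310,215:435],(800,418),interpolation=cv2.INTER_CUBIC))
M=R.from_rotvec(s['eef_rot']).as_matrix(); p0=s['position']
def t(px,z): print(z,((cast('wrist',px,z,s)-p0)@M).round(4).tolist())
t([[241,213],[410,213],[246,224],[406,224]],.034); t([[325,277],[325,287]],.034); t([[220,297],[430,297]],.055)
print(im[195:310,290].mean(1).astype(int).tolist())
E
```

```text
0.034 [[0.1082, 0.0275, -0.0566], [0.1082, 0.0275, 0.0617], [0.1082, 0.0195, -0.0537], [0.1082, 0.0195, 0.0595]]
0.034 [[0.1082, -0.0213, 0.0023], [0.1082, -0.0295, 0.0024]]
0.055 [[0.0872, -0.027, -0.0705], [0.0872, -0.0271, 0.0748]]
[142, 147, 144, 143, 144, 145, 142, 144, 144, 129, 92, 89, 90, 88, 92, 90, 87, 114, 187, 192, 191, 189, 186, 194, 189, 190, 189, 190, 185, 188, 192, 191, 192, 188, 192, 190, 191, 189, 191, 191, 191, 193, 191, 192, 191, 189, 189, 192, 193, 192, 191, 190, 194, 195, 191, 193, 193, 193, 191, 188, 192, 189, 191, 193, 189, 191, 189, 189, 191, 188, 190, 193, 187, 189, 191, 189, 190, 187, 190, 187, 186, 155, 95, 85, 90, 87, 89, 88, 120, 188, 192, 191, 193, 190, 184, 188, 189, 187, 185, 185, 161, 132, 123, 134, 134, 119, 126, 138, 134, 131, 137, 139, 120, 110, 83]
```

View pics/g_crop.png

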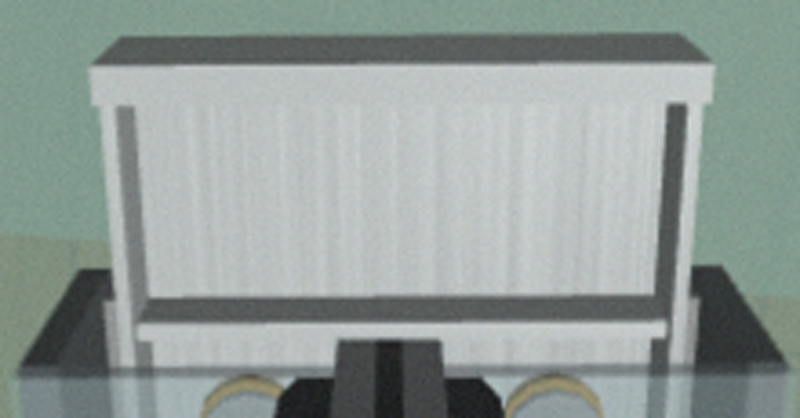

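The lip is square to the tool: its inner face is at tool y +19.5 mm and the housing front at −27 mm, matching the given 47 mm. The ±11 mm finger fits with room on both sides. Next I descend so the tip is about 5 mm above the pocket floor.

Call:
{"op": "servo_tool", "data": {"gripper": 0, "steps": [{"tx": 0.02,"ty": 0.0,"tz": 0,"wx": 0,"wy": 0,"wz": 0},{"tx": 0.045,"ty": 0.0,"tz": 0,"wx": 0,"wy": 0,"wz": 0},{"tx": 0.065,"ty": 0,"tz": 0,"wx": 0,"wy": 0,"wz": 0},{"tx": 0.08,"ty": 0,"tz": 0,"wx": 0,"wy": 0,"wz": 0},{"tx": 0.09,"ty": 0,"tz": 0,"wx": 0,"wy": 0,"wz": 0},{"tx": 0.098,"ty": 0,"tz": 0,"wx": 0,"wy": 0,"wz": 0},{"tx": 0.102,"ty": 0,"tz": 0,"wx": 0,"wy": 0,"wz": 0},{"tx": 0.102,"ty": 0,"tz": 0,"wx": 0,"wy": 0,"wz": 0}]}}

```text
clock: 7.05
position: [0.6501, 0.0279, 0.0402]
eef_rot: [-1.275, 1.166, 1.275]
wrist_force: [0.8, 0.6, 0.8]
opening: 0.0002
```

```bash
python3 - <<'E'
from h import *
im=robot.snapshot('side'); cv2.imwrite('pics/h_side.png',cv2.resize(im[150:270,200:360,::-1],(800,600)))
s=robot.state();print(s['position'],s['wrist_force'])
E
```

```text
[0.65036561 0.02798942 0.04063043] [-0.19117879  0.44978267  0.58666326]
```

View pics/h_side.png

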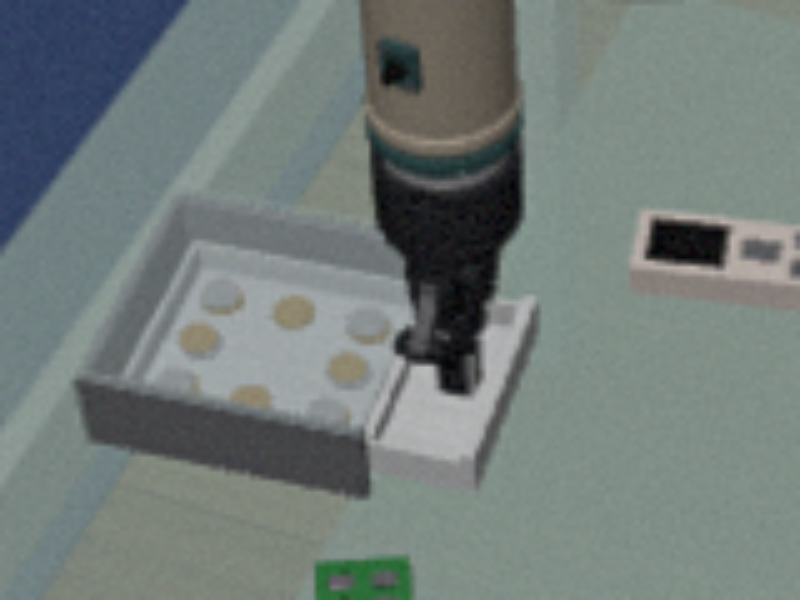

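The fingertip is in the pocket, free of the lip, with wrist force near zero. Now I draw along tool +y.

Call:
{"op": "servo_tool", "data": {"steps": [{"tx": 0,"ty": 0.005,"tz": 0,"wx": 0,"wy": 0,"wz": 0},{"tx": 0,"ty": 0.01,"tz": 0,"wx": 0,"wy": 0,"wz": 0},{"tx": 0,"ty": 0.016,"tz": 0,"wx": 0,"wy": 0,"wz": 0},{"tx": 0,"ty": 0.024,"tz": 0,"wx": 0,"wy": 0,"wz": 0},{"tx": 0,"ty": 0.032,"tz": 0,"wx": 0,"wy": 0,"wz": 0},{"tx": 0,"ty": 0.04,"tz": 0,"wx": 0,"wy": 0,"wz": 0},{"tx": 0,"ty": 0.048,"tz": 0,"wx": 0,"wy": 0,"wz": 0},{"tx": 0,"ty": 0.056,"tz": 0,"wx": 0,"wy": 0,"wz": 0},{"tx": 0,"ty": 0.062,"tz": 0,"wx": 0,"wy": 0,"wz": 0},{"tx": 0,"ty": 0.066,"tz": 0,"wx": 0,"wy": 0,"wz": 0}]}}

```text
clock: 8.1
position: [0.5836, 0.0219, 0.0403]
eef_rot: [-1.275, 1.166, 1.275]
wrist_force: [0.8, -0.1, 1.3]
opening: -0.0001
```

```bash
python3 - <<'E'
from h import *
im=robot.snapshot('side'); cv2.imwrite('pics/i_side.png',cv2.resize(im[150:270,200:360,::-1],(800,600)))
s=robot.state();print(s['position'],s['wrist_force'])
E
```

```text
[0.582874   0.0218136  0.04016071] [ 0.19662095 -0.46324051  0.52298809]
```

View pics/i_side.png

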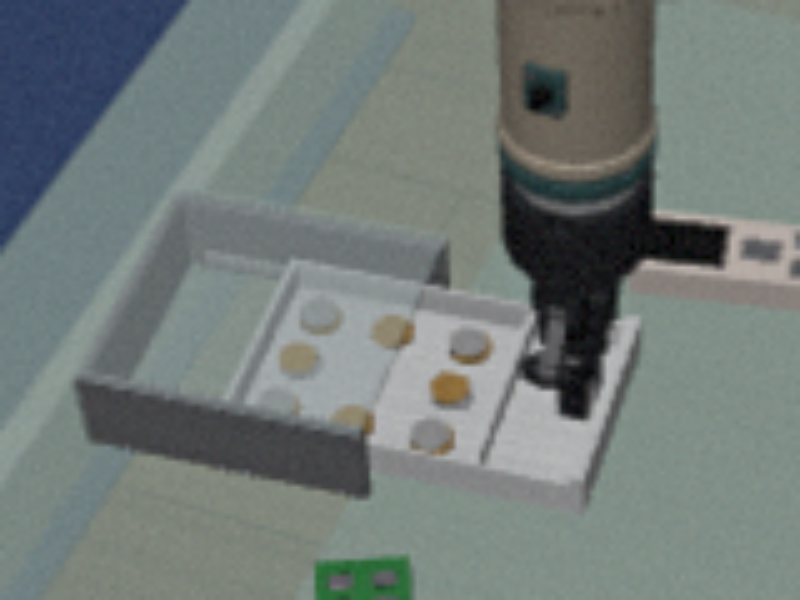

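The tray is following and the remote is undisturbed. I continue, going slowly near the stop.

Call:
{"op": "servo_tool", "data": {"steps": [{"tx": 0,"ty": 0.005,"tz": 0,"wx": 0,"wy": 0,"wz": 0},{"tx": 0,"ty": 0.01,"tz": 0,"wx": 0,"wy": 0,"wz": 0},{"tx": 0,"ty": 0.015,"tz": 0,"wx": 0,"wy": 0,"wz": 0},{"tx": 0,"ty": 0.02,"tz": 0,"wx": 0,"wy": 0,"wz": 0},{"tx": 0,"ty": 0.025,"tz": 0,"wx": 0,"wy": 0,"wz": 0},{"tx": 0,"ty": 0.03,"tz": 0,"wx": 0,"wy": 0,"wz": 0},{"tx": 0,"ty": 0.034,"tz": 0,"wx": 0,"wy": 0,"wz": 0},{"tx": 0,"ty": 0.038,"tz": 0,"wx": 0,"wy": 0,"wz": 0},{"tx": 0,"ty": 0.041,"tz": 0,"wx": 0,"wy": 0,"wz": 0},{"tx": 0,"ty": 0.044,"tz": 0,"wx": 0,"wy": 0,"wz": 0}]}}

```text
clock: 9.15
position: [0.5403, 0.018, 0.0403]
eef_rot: [-1.275, 1.166, 1.275]
wrist_force: [2.4, -0.9, -1.9]
opening: 0.0002
```

Call:
{"op": "servo_tool", "data": {"steps": [{"tx": 0,"ty": 0.001,"tz": 0,"wx": 0,"wy": 0,"wz": 0},{"tx": 0,"ty": 0.002,"tz": 0,"wx": 0,"wy": 0,"wz": 0},{"tx": 0,"ty": 0.003,"tz": 0,"wx": 0,"wy": 0,"wz": 0},{"tx": 0,"ty": 0.004,"tz": 0,"wx": 0,"wy": 0,"wz": 0}]}}

```text
clock: 9.55
position: [0.5366, 0.0177, 0.0404]
eef_rot: [-1.275, 1.166, 1.274]
wrist_force: [1.5, -0.6, -1.0]
opening: -0.0002
```

Call:
{"op": "servo_tool", "data": {"steps": [{"tx": 0,"ty": 0.001,"tz": 0,"wx": 0,"wy": 0,"wz": 0},{"tx": 0,"ty": 0.002,"tz": 0,"wx": 0,"wy": 0,"wz": 0},{"tx": 0,"ty": 0.003,"tz": 0,"wx": 0,"wy": 0,"wz": 0}]}}

```text
clock: 9.85
position: [0.5335, 0.0174, 0.0403]
eef_rot: [-1.275, 1.166, 1.275]
wrist_force: [2.1, -1.6, 0.3]
opening: 0.0002
```

Call:
{"op": "servo_tool", "data": {"steps": [{"tx": 0,"ty": 0.001,"tz": 0,"wx": 0,"wy": 0,"wz": 0},{"tx": 0,"ty": 0.002,"tz": 0,"wx": 0,"wy": 0,"wz": 0},{"tx": 0,"ty": 0.002,"tz": 0,"wx": 0,"wy": 0,"wz": 0}]}}

```text
clock: 10.15
position: [0.5329, 0.0174, 0.0404]
eef_rot: [-1.275, 1.163, 1.273]
wrist_force: [4.8, -0.9, -3.0]
opening: -0.0
```

```bash
python3 - <<'E'
from h import *
im=robot.snapshot('side'); cv2.imwrite('pics/j_side.png',cv2.resize(im[150:270,220:380,::-1],(800,600)))
s=robot.state();print(s['position'],s['wrist_force'])
E
```

```text
[0.53288525 0.0174014  0.04043817] [ 6.10573426 -1.18700197 -2.62736533]
```

View pics/j_side.png

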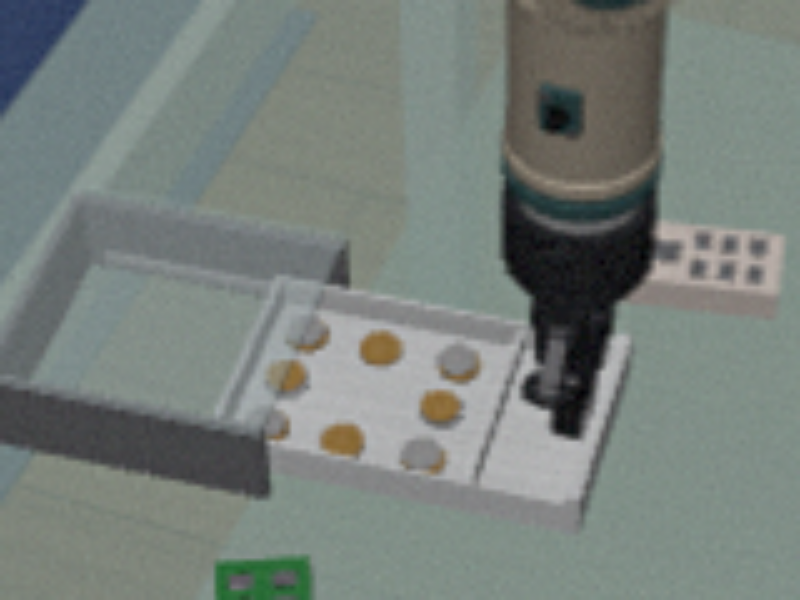

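The arm stalled with force rising to 6 N, so this is likely the stop. I'll confirm with 2 mm more, then release.

Call:
{"op": "servo_tool", "data": {"steps": [{"tx": 0,"ty": 0.001,"tz": 0,"wx": 0,"wy": 0,"wz": 0},{"tx": 0,"ty": 0.002,"tz": 0,"wx": 0,"wy": 0,"wz": 0},{"tx": 0,"ty": 0.002,"tz": 0,"wx": 0,"wy": 0,"wz": 0}]}}

```text
clock: 10.5
position: [0.5328, 0.0175, 0.0406]
eef_rot: [-1.276, 1.16, 1.27]
wrist_force: [8.8, -1.2, -5.9]
opening: 0.0001
```

The tool has not moved and the force is at 9 N, so the tray is at its stop. Back off from the lip and rise.

Call:
{"op": "servo_tool", "data": {"steps": [{"tx": 0,"ty": -0.003,"tz": 0,"wx": 0,"wy": 0,"wz": 0},{"tx": 0,"ty": -0.008,"tz": 0,"wx": 0,"wy": 0,"wz": 0},{"tx": 0,"ty": -0.013,"tz": 0,"wx": 0,"wy": 0,"wz": 0},{"tx": 0,"ty": -0.013,"tz": 0,"wx": 0,"wy": 0,"wz": 0},{"tx": -0.02,"ty": -0.013,"tz": 0,"wx": 0,"wy": 0,"wz": 0},{"tx": -0.05,"ty": -0.013,"tz": 0,"wx": 0,"wy": 0,"wz": 0},{"tx": -0.09,"ty": -0.013,"tz": 0,"wx": 0,"wy": 0,"wz": 0},{"tx": -0.13,"ty": -0.013,"tz": 0,"wx": 0,"wy": 0,"wz": 0},{"tx": -0.17,"ty": -0.013,"tz": 0,"wx": 0,"wy": 0,"wz": 0},{"tx": -0.18,"ty": -0.013,"tz": 0,"wx": 0,"wy": 0,"wz": 0}]}}

```text
clock: 11.5
position: [0.5441, 0.019, 0.2244]
eef_rot: [-1.277, 1.161, 1.27]
wrist_force: [0.3, 1.4, -0.6]
opening: 0.0001
```

Call:
{"op": "servo_tool", "data": {"steps": [{"tx": 0,"ty": 0,"tz": 0,"wx": 0,"wy": 0,"wz": 0},{"tx": 0,"ty": 0,"tz": 0,"wx": 0,"wy": 0,"wz": 0},{"tx": 0,"ty": 0,"tz": 0,"wx": 0,"wy": 0,"wz": 0}]}}

```text
clock: 11.8
position: [0.5412, 0.018, 0.2185]
eef_rot: [-1.273, 1.168, 1.277]
wrist_force: [0.4, -0.7, -0.5]
opening: 0.0001
```

```bash
python3 - <<'E'
from h import *
s=robot.state();im=robot.snapshot('wrist'); cv2.imwrite('pics/k_wrist.png',im[:,:,::-1])
np.savez('k.npz',position=s['position'],eef_rot=s['eef_rot'])
im=robot.snapshot('side'); cv2.imwrite('pics/k_side.png',im[:,:,::-1])
im=robot.snapshot('scene'); cv2.imwrite('pics/k_scene.png',im[:,:,::-1])
print(s['position'],s['wrist_force'],s['clock'])
E
```

```text
[0.54122725 0.01797817 0.21852389] [ 0.44035881 -0.67549445 -0.53116246] 11.8
```

View pics/k_wrist.png

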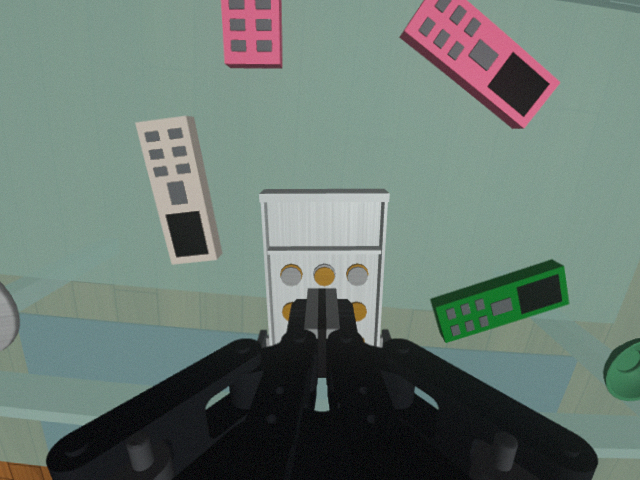

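View pics/k_side.png

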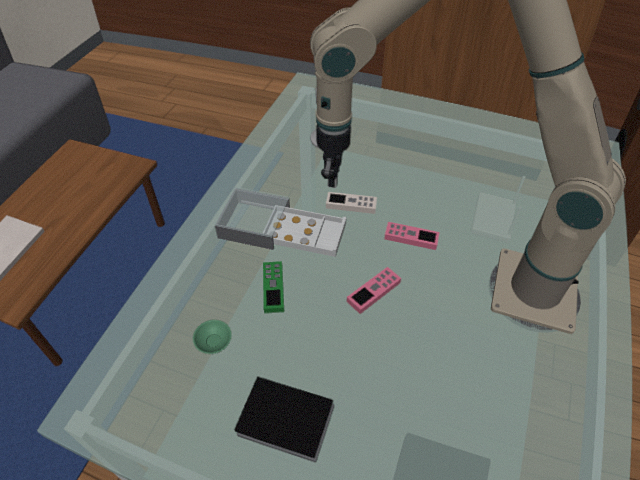

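View pics/k_scene.png

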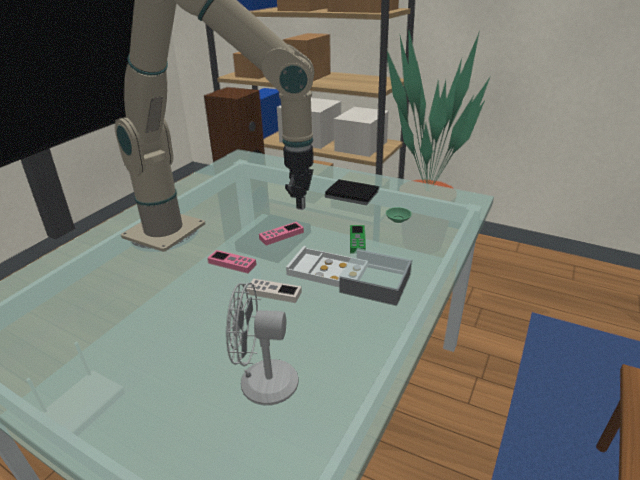

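```bash
python3 - <<'E'
from h import *
s=np.load('k.npz')
w=cast('wrist',[[261,196],[388,195]],.034,s);print(w.round(4)); print((w.mean(0)-[.622,.027,.034])@[-.996,-.09,0])
print('remote edge',cast('wrist',[[189,117],[218,260]],.02,s).round(4))
E
```

```text
[[ 0.5201 -0.0401  0.034 ]
 [ 0.5088  0.0763  0.034 ]]
0.10794644094094939
remote edge [[ 0.4562 -0.1102  0.02  ]
 [ 0.5929 -0.0843  0.02  ]]
```

```bash
python3 -c "
from cell import robot
print(robot.sign_off())"
```

```text
the job is handed in; nothing more can be done
None
```

The white remote is out of the tray's way and the tray is drawn out to its stop. I handed the job in at about 12 s.

- **Remote:** I pushed it about 12 cm to −y with two open fingertips against its long side, without pinching or lifting it. It now lies at least 40 mm clear of the tray's side and stayed there (within about 5 mm by camera) while the tray moved.
- **Tray:** I hooked the shut fingertips behind the lip and drew the tray out until it stopped. There the tool stood still while the force rose from 2 N to 9 N. I then backed off and lifted clear.
- **Last checks:** The camera puts the lip's travel at about 108 mm and the finger's travel at about 109 mm. That fits the stop at 110 mm, within about 3 mm of measuring error and given an unknown start of 0 to 8 mm. The dish, cases, fan and other remotes look unmoved in the last pictures.
- **Disagreements:** One scene-camera reading of the lip was about 6 mm off the wrist-camera readings. I did not use it. One move call was refused for missing keys before anything moved.

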